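Swap the butter and the cheese over, packing the cheese wedges head to tail

TASK

The butter and the cheese are in each other's dishes: swap them over, using the spare board on the way and never putting food on the bare worktop, so that the butter lies lengthwise in the middle of the grey butter dish. Pack the cheese flat in the wooden tray, head to tail so that it fills it: the whole wedge in the middle, a half wedge on either side with its nose the other way and its straight cut side facing outwards. Set everything down gently, and leave the dish cover, honey jar and knife where they are.

Things in the scene. Friction and masses are not known exactly. Their poses are not given: they have to be found in the camera images.
- butter: Unwrapped block of butter, pale yellow, 60 mm (own x) by 100 mm (own y) by 38 mm high, about 220 g. Origin at the centre of its underside, z up. At the start it lies on the floor of the cheese tray, lengthwise. Best gripped across its 60 mm width. Loose.
- whole_wedge: Whole cheese wedge, loose, 34 mm high, about 85 g, symmetrical: spans own x 0 (blunt nose, 18 mm wide) to 60 mm (rind, brown, 54 mm wide), z up. Origin: underside, middle of the nose face. Grip it lengthwise along own y = 0. At the start the three cheese pieces stand in the butter dish in any order, in a row along its own y, close together, noses to its own -x.
- half_a: Half of a cheese wedge cut lengthwise, loose, 34 mm high, 70 g. Spans own x 0 (nose face, 22 mm wide) to 60 mm (rind, brown, 40 mm wide), z up; straight cut side at own y = +20 mm, slanting side from -2 at the nose to -20 at the rind. So with the nose towards you the straight side is on the left. Origin: underside, plane of the nose face. Grip it lengthwise along own y = +7.
- half_b: Half of a cheese wedge cut lengthwise, loose, 34 mm high, 70 g. Spans own x 0 (nose face, 22 mm wide) to 60 mm (rind, brown, 40 mm wide), z up; straight cut side at own y = -20 mm, slanting side from +2 at the nose to +20 at the rind. So with the nose towards you the straight side is on the right. Origin: underside, plane of the nose face. Grip it lengthwise along own y = -7.
- cheese_tray: Dark wooden tray, fixed: outside 92 (own x) by 132 mm (own y), inside 76 by 116 mm; floor 8 mm and rim 14 mm above the worktop. Origin: centre of its underside, z up. The packed cheese, 60 by 98 mm, stands in a row along the tray's own y, each piece along own x; either way round will do.
- butter_dish: Grey stoneware butter dish, shallow, fixed: outside 100 (own x) by 188 mm (own y), inside 84 by 172 mm; floor 8 mm and rim 16 mm above the worktop. Origin: centre of its underside, z up. The butter lies lengthwise when its 100 mm runs along the dish's own y.
- spare_board: Pale wooden board, empty, flat, fixed: 130 mm (own x) by 170 mm (own y), 16 mm thick, no rim. Origin at the centre of its underside, z up. The free spot for the swap.
- dish_cover: Grey stoneware cover of the butter dish, a box 92 mm by 172 mm by 55 mm with a bar knob to 71 mm height, standing on the worktop beyond the work. Origin at the centre of its underside. To be left alone.
- honey_jar: Honey jar, 64 mm across, 100 mm high, standing on the worktop. Origin at the centre of its underside. To be left alone.
- cheese_knife: Cheese knife, 240 mm long, 16 mm high, lying flat on the worktop along its own y. Origin near where the handle meets the blade. To be left alone.

How it is judged:
On the way:
1. the butter or a piece of cheese lies on the spare board (((x of butter in the frame of spare_board between -0.07 and 0.07 m and y of butter in the frame of spare_board between -0.09 and 0.09 m and z of butter in the frame of spare_board between 0.012 and 0.02 m) or (x of whole_wedge in the frame of spare_board between -0.07 and 0.07 m and y of whole_wedge in the frame of spare_board between -0.09 and 0.09 m and z of whole_wedge in the frame of spare_board between 0.012 and 0.02 m) or (x of half_a in the frame of spare_board between -0.07 and 0.07 m and y of half_a in the frame of spare_board between -0.09 and 0.09 m and z of half_a in the frame of spare_board between 0.012 and 0.02 m) or (x of half_b in the frame of spare_board between -0.07 and 0.07 m and y of half_b in the frame of spare_board between -0.09 and 0.09 m and z of half_b in the frame of spare_board between 0.012 and 0.02 m))), for 0.2 s.
At the end, for the whole second after the job is handed in: Butter flat in the butter dish, within 14 mm of its centre and 0.22 rad of lengthwise. Cheese flat in the tray, within 0.25 rad: whole wedge in the middle, halves either side with noses the other way and straight sides outwards, each within 11 mm along and 12 mm across. Upright, at rest (((x of whole_wedge in the frame of cheese_tray between 0.019 and 0.041 m and y of whole_wedge in the frame of cheese_tray between -0.012 and 0.012 m and x of half_a in the frame of cheese_tray between -0.041 and -0.019 m and y of half_a in the frame of cheese_tray between 0.018 and 0.042 m and x of half_b in the frame of cheese_tray between -0.041 and -0.019 m and y of half_b in the frame of cheese_tray between -0.042 and -0.018 m) or (x of whole_wedge in the frame of cheese_tray between -0.041 and -0.019 m and y of whole_wedge in the frame of cheese_tray between -0.012 and 0.012 m and x of half_a in the frame of cheese_tray between 0.019 and 0.041 m and y of half_a in the frame of cheese_tray between -0.042 and -0.018 m and x of half_b in the frame of cheese_tray between 0.019 and 0.041 m and y of half_b in the frame of cheese_tray between 0.018 and 0.042 m)) and angle between the x axis of each of whole_wedge, half_a, half_b and the x axis of cheese_tray, either way round below 0.25 rad and z of each of whole_wedge, half_a, half_b in the frame of cheese_tray below 0.0115 m and horizontal distance between butter and butter_dish below 0.014 m and angle between the y axis of butter and the y axis of butter_dish, either way round below 0.22 rad and z of butter in the frame of butter_dish below 0.0115 m and angle between each of butter, whole_wedge, half_a, half_b's own z axis and vertical below 0.08 rad and linear speed of each of butter, whole_wedge, half_a, half_b below 0.02 m/s and angular speed of each of butter, whole_wedge, half_a, half_b below 0.2 rad/s); the robot touches nothing.
It fails at once if food put on the bare worktop (height (world z) of any of butter, whole_wedge, half_a, half_b below 0.0045 m).
It fails at once if food dropped (falls free at over 0.6 m/s, from about 2 cm) ((linear speed of butter above 0.6 m/s and contact force between the fingers and butter below 0.05 N) or (linear speed of whole_wedge above 0.6 m/s and contact force between the fingers and whole_wedge below 0.05 N) or (linear speed of half_a above 0.6 m/s and contact force between the fingers and half_a below 0.05 N) or (linear speed of half_b above 0.6 m/s and contact force between the fingers and half_b below 0.05 N)).
It fails at once if the dish cover, honey jar or cheese knife moved by more than 3 cm (distance of any of dish_cover, honey_jar, cheese_knife from where it was at the start of the episode above 0.03 m).
It also fails if it takes over 120 s, if anything falls off the work surface, if the arm or the gripper's body presses on something with over 40 N, if the wrist force passes 120 N, or if a joint passes its speed limit or range.

ROBOT

A 6-joint arm with a two-finger parallel gripper is mounted at the origin on the work surface. World frame = base frame: x ahead of the robot, y to its left, z up, the work surface at z = 0. Lengths are in m, angles in rad, forces in N, time in s.
With the tool pointing down it reaches from about 0.4 to 0.825 m from the base axis. Payload 7 kg.
Tool frame: the origin (TCP) lies on the centre line of the jaws, within the pads' length; the fingertips stand 19 mm ahead of it and the grasp point (between the pads) is the TCP; z points along the fingers, y is the line along which they close (so a half turn about z gives the same grasp; the last joint's range is limited). The gripper opens to 88 mm and grips with 3 to 60 N. Pads are 19 mm wide; open, the fingers measure 130 mm over their backs; the gripper's body (78 mm by 193 mm) begins 47 mm behind the grasp point.
Start: joints at [-0.85, 0.359, 0.012, 0, -1.224, -0.288], TCP at [0.283, -0.613, 0.246] pointing down, gripper open.
Joint ranges: [-3.07, 3.07], [-1.43, 2.12], [-1.02, 1.25], [-3.03, 1.67], [-3.05, -0], [-3.03, 3.03]. Speed limits (rad/s): [2.39, 2.39, 3.01, 3.14, 3.14, 3.14].

INTERFACE

Orientations are given as a unit quaternion [x, y, z, w].
In Python, from plant import env gives the robot as it stands.
- The arm moves only by the tool carry_out, never from a script. Its argument "deltas" is a list of rows, each a list of 5 numbers: the shift along the tool's x, y, z in units of 30 mm (1.0 is 30 mm), then the turn about the tool's z in units of 5 degrees (1.0 is 5 degrees), then the opening, from -1 (shut) to 1 (fully open). A call has 1 to 20 rows; each row shifts and turns the commanded pose from where the row before left it, along the tool's axes as they then stand; what a row does not reach is not made up. A row lasts 1/8 s, in which the tool goes at most 62.5 mm and 10.7 degrees, less where a joint would pass 70% of its speed; a pose out of reach is approached as far as the arm can. A call is refused whole if a number of a shift passes 1 or a number of a turn 1, either way. A call with a gripper value outside its range is refused whole. The fingers move at their own pace and stop on an object; the grip force is fixed at half the most. Time passes only in rows, so rows that do not move let the fingers close. It gives the time, the measured TCP pose, the force, the opening and the grip force at its end, in the units of the state.
- env.observe(): the state, without advancing time (a new reading comes with each control period).
- env.read_camera(name): name is "scene" or "top" or "wrist"; returns the picture (400x640x3 uint8, red, green, blue); there is no depth.
- env.calibration(name): a dict with "intrinsics" (3x3 intrinsics, pixels), "extrinsics" (4x4, takes a point from world to camera coordinates). Camera axes: x right, y down, z forward; pixel columns grow to the right and rows downward; lengths in m; the calibration is good to about 2 mm. A picture is of the moment at which its call begins: read the wrist's pose just before it. calibration takes no time and is no camera call; for the wrist camera it gives the pose at the moment of the call.
- env.finish_job(): hands the job in; it is judged then, once.
The state is a dict: "t": time; "joint_positions": joint angles; "dq": joint speeds; "joint_efforts": joint torques, N m; "eef_pos": TCP position; "orientation": TCP orientation; "contact_force": force on the tool from outside, world axes, zero at the start; "ft_torque": the same for the moment, N m; "grip_width": finger opening in m; "grasp_force": force on a finger pad.
Only numpy, scipy, OpenCV 4.12 (cv2) and the standard library are available. Lean on these libraries where they do the work, as an engineer would, in place of code of your own. Each camera call takes 0.05 s, during which the arm holds its last target. There are 200 camera calls.

## Working session

There is one attempt and no reset: what is moved stays moved. The work goes in short steps, Python scripts to look and compute and a tool call to move; the robot and the scene stay as the last step left them, time stands still between calls to the robot, and variables do not carry over. Pictures are saved under pics/ and viewed, at most 14 in all, crops included, and the job is handed in when it is done.

Besides the shell and the picture viewer there is one more tool, called after "Emit:" by a JSON object that holds its "fn" and its "kwargs", one argument or row to a line. carry_out: Moves the arm, as the interface text tells. Its arguments: {"type":"object","properties":{"deltas":{"type":"array"}},"required":["deltas"]}

```bash
mkdir -p pics; ls; python3 - <<'E'
from plant import env
import cv2
s=env.observe();print(s)
for n in("top","scene"):
    cv2.imwrite(f"pics/{n}0.png",env.read_camera(n)[...,::-1]);print(env.calibration(n))
E
```

```text
pics
{'t': 0.0, 'joint_positions': array([-8.49911103e-01,  3.59391433e-01,  1.10627185e-02, -3.66123018e-04,
       -1.22410907e+00, -2.88090171e-01]), 'dq': array([ 6.22893163e-04, -7.84696226e-04,  2.19091905e-03,  1.12550303e-03,
        3.22776924e-05,  1.26188597e-04]), 'joint_efforts': array([-8.23904193e-04, -5.82716775e+01,  2.93055171e+01,  6.99745104e+00,
        6.75518837e-03, -1.47328960e-04]), 'eef_pos': array([ 0.28288294, -0.61235393,  0.24461853]), 'orientation': array([-2.14651605e-01,  9.76690322e-01,  8.01679181e-04, -2.46029839e-04]), 'contact_force': array([-0.4555015 ,  0.98020682, -0.20419499]), 'ft_torque': array([ 0.05392637, -0.04050596,  0.04036316]), 'grasp_force': 0.0, 'grip_width': 0.0876714610489935}
{'intrinsics': array([[377.41988815,   0.        , 324.2070878 ],
       [  0.        , 377.41988815, 197.13796237],
       [  0.        ,   0.        ,   1.        ]]), 'extrinsics': array([[-0.01362476, -0.99988373,  0.00684842,  0.02038168],
       [-0.98323818,  0.01215193, -0.18192033,  0.6169495 ],
       [ 0.18181596, -0.00921225, -0.98328942,  0.87688431],
       [ 0.        ,  0.        ,  0.        ,  1.        ]])}
{'intrinsics': array([[363.17994626,   0.        , 320.62236949],
       [  0.        , 363.17994626, 201.53615015],
       [  0.        ,   0.        ,   1.        ]]), 'extrinsics': array([[ 0.41852408,  0.9080627 ,  0.01611637, -0.29450952],
       [ 0.48698628, -0.20940166, -0.84793591, -0.27954124],
       [-0.76660417,  0.36273004, -0.52985371,  1.36697675],
       [ 0.        ,  0.        ,  0.        ,  1.        ]])}
```

View pics/top0.png

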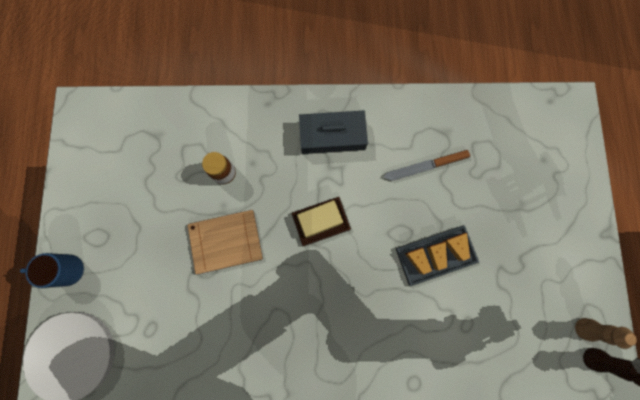

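View pics/scene0.png

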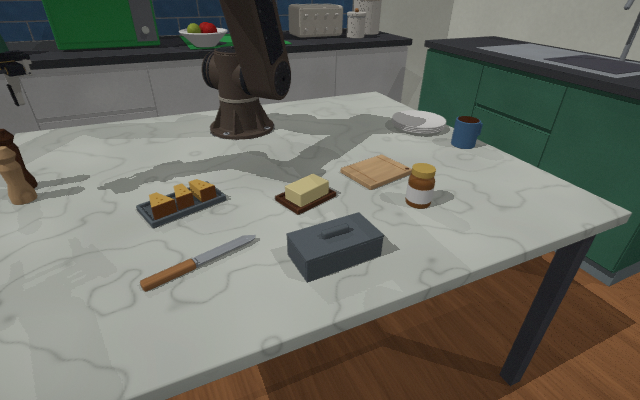

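The top view shows the board at (225,242), the tray with the butter at (321,221), the butter dish with three wedges at (437,255), the cover at (333,130), the jar at (217,165) and the knife at (427,166). I'll enlarge the work area and measure.

```bash
cat > h.py <<'E'
import numpy as np, cv2
from plant import env
def px2w(cal,uv,z):
    K,E=cal["intrinsics"],cal["extrinsics"];R,t=E[:3,:3],E[:3,3]
    uv=np.atleast_2d(np.asarray(uv,float))
    d=(np.linalg.inv(K)@np.c_[uv,np.ones(len(uv))].T).T@R; c=-R.T@t
    return c+d*((z-c[2])/d[:,2])[:,None]
def w2px(cal,P):
    K,E=cal["intrinsics"],cal["extrinsics"]
    p=(K@(E[:3,:3]@np.atleast_2d(P).T+E[:3,3:])).T
    return p[:,:2]/p[:,2:]
def ortho(cal,img,z,x0,x1,y0,y1,s):
    "rectified view of plane z: up=+x,left=+y, s px per m"
    c=np.array([[x1,y1,z],[x1,y0,z],[x0,y0,z],[x0,y1,z]])
    w,h=int((y1-y0)*s),int((x1-x0)*s)
    H=cv2.getPerspectiveTransform(w2px(cal,c).astype(np.float32),np.float32([[0,0],[w,0],[w,h],[0,h]]))
    return cv2.warpPerspective(img,H,(w,h),flags=cv2.INTER_CUBIC)
E
python3 - <<'E'
from h import *
cal=env.calibration("top");im=cv2.imread("pics/top0.png")
print(px2w(cal,[[225,242],[321,221],[437,255]],0.016))
g=cv2.convertScaleAbs(im[180:300,170:490],alpha=1.3,beta=20)
cv2.imwrite("pics/crop0.png",cv2.resize(g,None,fx=2.5,fy=2.5,interpolation=cv2.INTER_CUBIC))
print(env.calibration("wrist"))
E
```

```text
[[ 0.51268553  0.26375888  0.016     ]
 [ 0.56282499  0.02101079  0.016     ]
 [ 0.47309933 -0.26979257  0.016     ]]
{'intrinsics': array([[304.43985161,   0.        , 322.26540038],
       [  0.        , 304.43985161, 204.70560443],
       [  0.        ,   0.        ,   1.        ]]), 'extrinsics': array([[-4.18855030e-01,  9.08052686e-01,  8.84868200e-04,
         6.73986759e-01],
       [ 8.79379173e-01,  4.05385542e-01,  2.49709496e-01,
        -3.12635287e-02],
       [ 2.26390666e-01,  1.05370213e-01, -9.68320394e-01,
         3.88269075e-01],
       [ 0.00000000e+00,  0.00000000e+00,  0.00000000e+00,
         1.00000000e+00]])}
```

View pics/crop0.png

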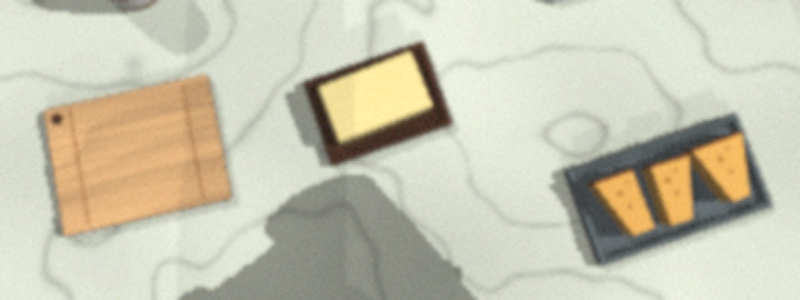

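The enlarged view shows the noses pointing towards the robot. From the left there is a half with its straight side on the right (b), a half with it on the left (a), and what looks like the whole wedge. I'll move the wrist camera over the work for a closer look.

Emit:
{"fn": "carry_out", "kwargs": {
  "deltas": [
    [-0.87, 0.98, 0, 0, 1],
    [-0.87, 0.98, 0, 0, 1],
    [-0.87, 0.98, 0, 0, 1],
    [-0.87, 0.98, 0, 0, 1],
    [-0.87, 0.98, 0, 0, 1],
    [-0.87, 0.98, 0, 0, 1],
    [-0.87, 0.98, 0, 0, 1],
    [-0.87, 0.98, 0, 0, 1],
    [-0.87, 0.98, 0, 0, 1],
    [-0.87, 0.98, 0, 0, 1],
    [-0.87, 0.98, 0, 0, 1],
    [-0.87, 0.98, 0, 0, 1],
    [-0.87, 0.98, 0, 0, 1],
    [0, 0, 0, 0, 1],
    [0, 0, 0, 0, 1]
  ]
}}

```text
t: 1.98
eef_pos: [0.4306, -0.1235, 0.2454]
orientation: [-0.215, 0.977, 0.0, -0.0]
contact_force: [1.1, -0.4, -0.2]
grip_width: 0.0874
grasp_force: 0.0
```

```bash
python3 - <<'E'
from h import *
s=env.observe();print(s["eef_pos"],s["orientation"],s["joint_positions"])
cal=env.calibration("wrist");im=env.read_camera("wrist")[...,::-1]
np.save("w1.npy",dict(cal=cal),allow_pickle=True);cv2.imwrite("pics/w1.png",im)
o=ortho(cal,im,0.042,0.38,0.68,-0.41,0.37,1000)
cv2.imwrite("pics/w1o.png",o)
E
```

```text
[ 0.43056024 -0.12348163  0.24537478] [-2.15100674e-01  9.76591842e-01  3.13654306e-05 -2.70093549e-04] [ 1.63178061e-01 -2.53548134e-02 -4.61350667e-01 -3.71591821e-05
 -1.13534325e+00 -1.30036886e+00]
```

View pics/w1o.png

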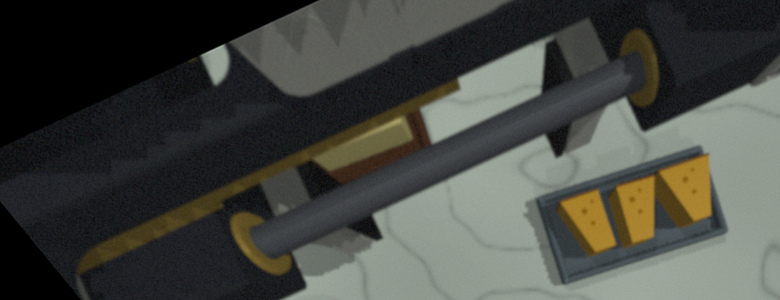

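The gripper hides the middle of this view, but the dish is clear, with rinds at the top about 46, 43 and 55 mm wide. That confirms the order from the left as half_b, half_a, whole. Next I'll fit the outlines numerically.

```bash
cat >> h.py <<'E'
from scipy.optimize import minimize
def rect(a,b): return np.array([[-a,-b],[a,-b],[a,b],[-a,b]])/2
WH=np.array([[0,-9],[60,-27],[60,27],[0,9]])/1e3
HA=np.array([[0,-2],[60,-20],[60,20],[0,20]])/1e3
HB=HA*[1,-1]
def place(poly,p): 
    c,s=np.cos(p[2]),np.sin(p[2]); return poly@np.array([[c,s],[-s,c]])+p[:2]
def fit(cal,mask,poly,zs,p0,roi=45,hull=True):
    "pose (x,y,yaw) of prism poly over heights zs whose silhouette best matches mask (IoU)"
    S=6
    uv0=w2px(cal,[[*place(poly,p0).mean(0),zs[-1]]])[0].astype(int)
    x0,y0=np.maximum(uv0-roi,0);m=mask[y0:uv0[1]+roi,x0:uv0[0]+roi]
    m=cv2.resize(m.astype(np.float32),None,fx=S,fy=S,interpolation=cv2.INTER_LINEAR)>.5
    def f(q):
        p=np.array(p0)+q*[.001,.001,.01]
        P=place(poly,p);V=np.vstack([np.c_[P,np.full(len(P),z)] for z in zs])
        uv=((w2px(cal,V)-[x0,y0]+.5)*S)
        h=cv2.convexHull(uv.astype(np.float32))
        r=np.zeros(m.shape,np.uint8);cv2.fillPoly(r,[np.round(h*16).astype(np.int32)],1,shift=4)
        r=r>0;return 1-(r&m).sum()/(r|m).sum()
    sim=np.vstack([np.zeros(3),np.diag([8,8,10.])])
    r=minimize(f,np.zeros(3),method="Nelder-Mead",options=dict(initial_simplex=sim,xatol=.02,fatol=1e-5,maxiter=400))
    r=minimize(f,r.x,method="Nelder-Mead",options=dict(initial_simplex=r.x+sim*.4,xatol=.02,fatol=1e-5,maxiter=400))
    return np.array(p0)+r.x*[.001,.001,.01],1-r.fun
E
python3 - <<'E'
from h import *
t=env.calibration("top");im=cv2.imread("pics/top0.png");hsv=cv2.cvtColor(im,cv2.COLOR_BGR2HSV)
for n,(u,v) in dict(board=(225,242),tray=(298,225),butter=(321,218),dish=(405,265),marble=(370,260),cheese=(438,257),rind=(420,262)).items(): print(n,hsv[v,u])
w=np.load("w1.npy",allow_pickle=True).item()["cal"];iw=cv2.imread("pics/w1.png");hw=cv2.cvtColor(iw,cv2.COLOR_BGR2HSV)
P=[[.505-.0,-.206+.02,.042]]
uv=w2px(w,[[.45,-.215,.042],[.46,-.26,.042],[.475,-.31,.042],[.435,-.29,.016]]);print(uv)
for u,v in uv.astype(int): print(hw[v,u])
E
```

```text
board [ 16 124 154]
tray [ 12 222  23]
butter [ 25  98 184]
dish [90 25 41]
marble [ 44  18 157]
cheese [ 18 166 171]
rind [ 19 168 164]
[[240.92189346 168.75715334]
 [200.03420552 159.99653576]
 [152.88331934 153.33203812]
 [191.36960463 127.34372692]]
[ 22 193 165]
[ 20 184 169]
[ 21 211  92]
[95 45 63]
```

```bash
python3 - <<'E'
from h import *
t=env.calibration("top");im=cv2.imread("pics/top0.png");h=cv2.cvtColor(im,cv2.COLOR_BGR2HSV).astype(int)
H,S,V=h[...,0],h[...,1],h[...,2]
d=np.deg2rad
def show(n,r): print(n,np.round(r[0][:2],4),"yaw %.1f"%np.degrees(r[0][2]),"iou %.3f"%r[1])
show("board",fit(t,S>75,rect(.13,.17),(0,.016),(.513,.264,d(10)),48))
show("tray",fit(t,(V<75)|(S>75),rect(.092,.132),(0,.014),(.563,.021,d(18)),42))
show("butter",fit(t,(S>70)&(V>110),rect(.06,.1),(.046,),(.563,.021,d(18)),35))
show("dish",fit(t,(V<85)|(S>100),rect(.1,.188),(0,.016),(.473,-.27,d(18)),55))
for nm,p,x0 in (("b",HB,(.435,-.225,d(18))),("a",HA,(.442,-.265,d(14))),("w",WH,(.455,-.315,d(18)))):
    show("top "+nm,fit(t,(S>110)&(V>120),p,(.042,),x0,14))
w=np.load("w1.npy",allow_pickle=True).item()["cal"];iw=cv2.imread("pics/w1.png");hw=cv2.cvtColor(iw,cv2.COLOR_BGR2HSV).astype(int)
m=(hw[...,1]>120)&(hw[...,2]>115)
k,l,st,ce=cv2.connectedComponentsWithStats(m.astype(np.uint8))
print([(st[i],ce[i].round()) for i in range(1,k) if st[i,4]>150])
for nm,p,x0 in (("b",HB,(.435,-.225,d(18))),("a",HA,(.442,-.265,d(14))),("w",WH,(.455,-.315,d(18)))):
    q=w2px(w,[[*place(p,x0).mean(0),.042]])[0].astype(int);lab=l[q[1],q[0]];print(lab,q)
    show("wrist "+nm,fit(w,l==lab,p,(.042,),x0,50))
show("wrist dish",fit(w,((hw[...,2]<110))|m,rect(.1,.188),(0,.016),(.473,-.27,d(18)),110))
E
```

```text
board [0.5151 0.2672] yaw 12.1 iou 0.970
tray [0.5643 0.024 ] yaw 18.8 iou 0.954
butter [0.5666 0.0239] yaw 20.7 iou 0.971
dish [ 0.4743 -0.2683] yaw 17.7 iou 0.967
top b [ 0.4272 -0.2269] yaw 18.4 iou 0.895
top a [ 0.4419 -0.2817] yaw 16.3 iou 0.612
top w [ 0.4611 -0.3324] yaw 18.4 iou 0.694
[(array([ 117,  134,   46,   55, 1691], dtype=int32), array([138., 164.])), (array([ 168,  138,   38,   54, 1473], dtype=int32), array([189., 166.])), (array([ 219,  146,   34,   55, 1453], dtype=int32), array([233., 174.]))]
3 [232 178]
wrist b [ 0.4282 -0.2276] yaw 19.1 iou 0.968
2 [202 170]
wrist a [ 0.4419 -0.2813] yaw 15.9 iou 0.972
0 [154 161]
wrist w [ 0.4752 -0.297 ] yaw 24.1 iou 0.177
wrist dish [ 0.4729 -0.2696] yaw 17.5 iou 0.617
```

```bash
cat >> h.py <<'E'
from scipy.spatial.transform import Rotation as Ro
def plan(x,y,z,yaw,half=True):
    "units to reach TCP xyz with tool y at yaw (deg): turn first, then shift in turned tool axes"
    s=env.observe();R=Ro.from_quat(s["orientation"]).as_matrix();p=s["eef_pos"]
    cur=np.degrees(np.arctan2(R[1,1],R[0,1]))
    P=180 if half else 360
    dy=(yaw-cur+P/2)%P-P/2
    for k in ([dy,dy-180*np.sign(dy)] if half else [dy]):
        a=np.radians(cur+k);Y=np.array([np.cos(a),np.sin(a)]);X=np.array([-Y[1],Y[0]])  # x=y+90 (z down)
        d=np.array([x,y])-p[:2]
        j1=np.degrees(np.arctan2(y,x)+np.arcsin(.19/np.hypot(x,y)));j6=(cur+k-180-j1+180)%360-180
        print("turn %.2f  tool xyz units %.3f %.3f %.3f  (len %.1f) j6~%.0f"%(-k/5,X@d/.03,Y@d/.03,(p[2]-z)/.03,np.hypot(*d)/.03,j6))
    print("now",p.round(4),"yaw %.1f"%cur,"t %.1f grip %.4f F %.1f"%(s["t"],s["grip_width"],s["grasp_force"]),s["contact_force"].round(1))
E
python3 - <<'E'
from h import *
plan(.5666,.0239,.10,20.7)
w=np.load("w1.npy",allow_pickle=True).item()["cal"];iw=cv2.imread("pics/w1.png");hw=cv2.cvtColor(iw,cv2.COLOR_BGR2HSV).astype(int)
m=(hw[...,1]>120)&(hw[...,2]>115);l=cv2.connectedComponents(m.astype(np.uint8))[1]
r=fit(w,l==1,WH,(.042,),(.46,-.33,.3),50);print(r[0],np.degrees(r[0][2]),r[1])
E
```

```text
turn -17.18  tool xyz units -3.003 -5.985 4.846  (len 6.7) j6~-1
turn 18.82  tool xyz units 3.003 5.985 4.846  (len 6.7) j6~179
now [ 0.4305 -0.1238  0.2454] yaw 114.8 t 2.0 grip 0.0874 F 0.0 [ 0.8  1.  -0.1]
[ 0.46134402 -0.33260837  0.33690975] 19.303506593700668 0.9687730198891843
```

Emit:
{"fn": "carry_out", "kwargs": {
  "deltas": [
    [0, 0, 0.1, -0.955, 1],
    [0, 0, 0.1, -0.955, 1],
    [0, 0, 0.1, -0.955, 1],
    [0, 0, 0.1, -0.955, 1],
    [0, 0, 0.1, -0.955, 1],
    [0, 0, 0.1, -0.955, 1],
    [0, 0, 0.1, -0.955, 1],
    [0, 0, 0.1, -0.955, 1],
    [0, 0, 0.1, -0.955, 1],
    [0, 0, 0.1, -0.955, 1],
    [0, 0, 0.1, -0.955, 1],
    [0, 0, 0.1, -0.955, 1],
    [0, 0, 0.1, -0.955, 1],
    [0, 0, 0.1, -0.955, 1],
    [0, 0, 0.1, -0.955, 1],
    [0, 0, 0.1, -0.955, 1],
    [0, 0, 0.1, -0.955, 1],
    [0, 0, 0.1, -0.955, 1]
  ]
}}

```text
t: 4.28
eef_pos: [0.4304, -0.1245, 0.1914]
orientation: [0.823, -0.568, -0.0, 0.0]
contact_force: [-1.0, 0.1, 0.5]
grip_width: 0.0875
grasp_force: 0.0
```

Emit:
{"fn": "carry_out", "kwargs": {
  "deltas": [
    [-0.43, -0.855, 0.3, 0, 1],
    [-0.43, -0.855, 0.4, 0, 1],
    [-0.43, -0.855, 0.4, 0, 1],
    [-0.43, -0.855, 0.4, 0, 1],
    [-0.43, -0.855, 0.4, 0, 1],
    [-0.43, -0.855, 0.4, 0, 1],
    [-0.43, -0.855, 0.4, 0, 1],
    [0, 0, 0, 0, 1],
    [0, 0, 0, 0, 1]
  ]
}}

```text
t: 5.4
eef_pos: [0.5663, 0.0235, 0.1103]
orientation: [0.823, -0.569, -0.0, 0.0]
contact_force: [-0.3, 0.0, 1.0]
grip_width: 0.0879
grasp_force: 0.0
```

```bash
python3 - <<'E'
from h import *
plan(.5666,.0239,.038,20.7)
im=env.read_camera("wrist")[...,::-1]
cv2.imwrite("pics/w2.png",im)
E
```

```text
turn -0.00  tool xyz units -0.008 -0.015 2.409  (len 0.0) j6~-1
turn 36.00  tool xyz units 0.008 0.015 2.409  (len 0.0) j6~179
now [0.5663 0.0235 0.1103] yaw -159.3 t 5.4 grip 0.0879 F 0.0 [-0.3  0.   1. ]
```

View pics/w2.png

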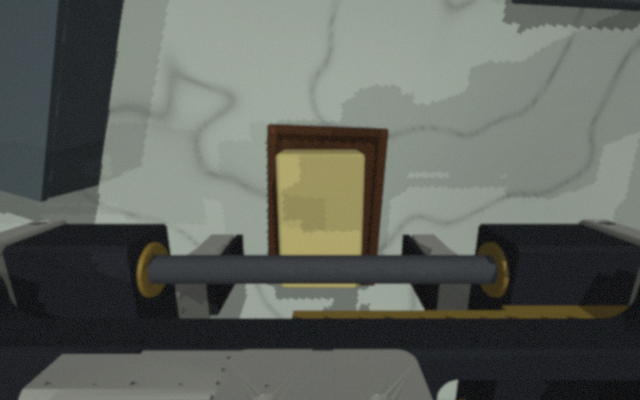

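The butter, at columns 277–364, sits centred between the fingers (243–405) and square to them. I'll descend and grip.

Emit:
{"fn": "carry_out", "kwargs": {
  "deltas": [
    [0, 0, 0.6, 0, 1],
    [0, 0, 0.6, 0, 1],
    [0, 0, 0.6, 0, 1],
    [0, 0, 0.4, 0, 1],
    [0, 0, 0.2, 0, 1],
    [0, 0, 0, 0, 1],
    [0, 0, 0, 0, 0.2],
    [0, 0, 0, 0, -0.5],
    [0, 0, 0, 0, -1],
    [0, 0, 0, 0, -1],
    [0, 0, 0, 0, -1],
    [0, 0, 0, 0, -1],
    [0, 0, 0, 0, -1]
  ]
}}

```text
t: 7.08
eef_pos: [0.5669, 0.0247, 0.0388]
orientation: [0.823, -0.568, 0.0, -0.0]
contact_force: [-0.6, 0.4, 5.1]
grip_width: 0.0594
grasp_force: 30.0
```

```bash
python3 - <<'E'
from h import *
# board yaw 12.1, put butter aligned 
plan(.515,.267,.10,20.7)
plan(.515,.267,.10,12.1)
E
```

```text
turn 0.01  tool xyz units -8.167 -1.236 -2.038  (len 8.3) j6~-26
turn -35.99  tool xyz units 8.167 1.236 -2.038  (len 8.3) j6~154
now [0.5669 0.0247 0.0388] yaw -159.2 t 7.1 grip 0.0594 F 30.0 [-0.6  0.4  5.1]
turn 1.73  tool xyz units -8.260 -0.001 -2.038  (len 8.3) j6~-34
turn -34.27  tool xyz units 8.260 0.001 -2.038  (len 8.3) j6~146
now [0.5669 0.0247 0.0388] yaw -159.2 t 7.1 grip 0.0594 F 30.0 [-0.6  0.4  5.1]
```

Emit:
{"fn": "carry_out", "kwargs": {
  "deltas": [
    [0, 0, -0.2, 0, -1],
    [0, 0, -0.5, 0, -1],
    [0, 0, -0.7, 0, -1],
    [0, 0, -0.6, 0, -1],
    [-0.4, -0.06, 0, 0, -1],
    [-0.97, -0.147, 0, 0, -1],
    [-0.97, -0.147, 0, 0, -1],
    [-0.97, -0.147, 0, 0, -1],
    [-0.97, -0.147, 0, 0, -1],
    [-0.97, -0.147, 0, 0, -1],
    [-0.97, -0.147, 0, 0, -1],
    [-0.97, -0.147, 0, 0, -1],
    [-0.97, -0.147, 0, 0, -1],
    [0, 0, 0, 0, -1],
    [0, 0, 0, 0, -1]
  ]
}}

```text
t: 8.95
eef_pos: [0.514, 0.2665, 0.0981]
orientation: [0.823, -0.568, -0.0, 0.001]
contact_force: [0.3, 0.2, -2.1]
grip_width: 0.0598
grasp_force: 30.0
```

```bash
python3 - <<'E'
from h import *
plan(.515,.267,.0468,20.7)
im=env.read_camera("wrist")[...,::-1]
cv2.imwrite("pics/w3.png",im)
E
```

```text
turn 0.01  tool xyz units -0.003 -0.036 1.710  (len 0.0) j6~-26
turn -35.99  tool xyz units 0.003 0.036 1.710  (len 0.0) j6~154
now [0.514  0.2665 0.0981] yaw -159.2 t 8.9 grip 0.0598 F 30.0 [ 0.3  0.2 -2.1]
```

View pics/w3.png

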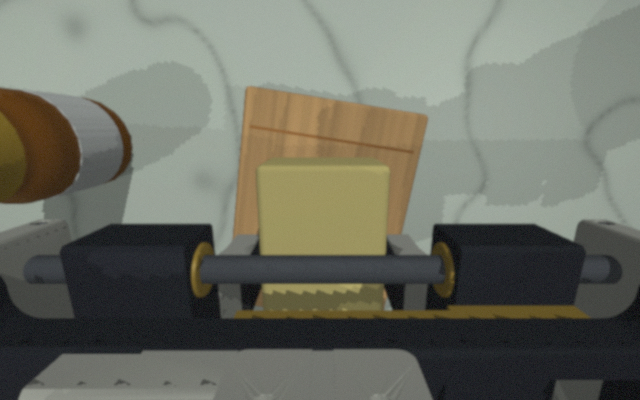

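The butter is held level over the board, and the jar at the left stays clear. I'll lower it.

Emit:
{"fn": "carry_out", "kwargs": {
  "deltas": [
    [0, 0, 0.4, 0, -1],
    [0, 0, 0.5, 0, -1],
    [0, 0, 0.4, 0, -1],
    [0, 0, 0.2, 0, -1],
    [0, 0, 0.1, 0, -1],
    [0, 0, 0.06, 0, -1],
    [0, 0, 0.05, 0, -1],
    [0, 0, 0, 0, -1],
    [0, 0, 0, 0, -1]
  ]
}}

```text
t: 10.12
eef_pos: [0.5147, 0.2667, 0.0475]
orientation: [0.823, -0.568, 0.0, -0.0]
contact_force: [-0.1, -0.3, -0.6]
grip_width: 0.0598
grasp_force: 30.0
```

Emit:
{"fn": "carry_out", "kwargs": {
  "deltas": [
    [0, 0, 0.03, 0, -1],
    [0, 0, 0, 0, -0.2],
    [0, 0, 0, 0, 0.5],
    [0, 0, 0, 0, 1],
    [0, 0, 0, 0, 1],
    [0, 0, 0, 0, 1],
    [0, 0, -0.3, 0, 1],
    [0, 0, -0.6, 0, 1],
    [0, 0, -0.8, 0, 1],
    [0, 0, -0.5, 0, 1]
  ]
}}

```text
t: 11.38
eef_pos: [0.5151, 0.267, 0.1141]
orientation: [0.823, -0.568, 0.0, -0.001]
contact_force: [0.3, 0.2, -1.1]
grip_width: 0.0873
grasp_force: 0.0
```

```bash
python3 - <<'E'
from h import *
im=env.read_camera("top")[...,::-1];cv2.imwrite("pics/top1.png",im)
# half_a grasp point: own (30,+7)
for nm,p,g in (("a",(.4419,-.2813,np.radians(15.9)),(.030,.007)),("b",(.4282,-.2276,np.radians(19.1)),(.030,-.007)),("w",(.4613,-.3326,np.radians(19.3)),(.030,0))):
    q=place(np.array([g]),p)[0];print(nm,q);plan(*q,.11,np.degrees(p[2]))
E
```

```text
a [ 0.46883452 -0.26634903]
turn 0.98  tool xyz units 16.685 6.381 0.191  (len 17.9) j6~25
turn -35.02  tool xyz units -16.685 -6.381 0.191  (len 17.9) j6~-155
now [0.5158 0.2675 0.1157] yaw -159.2 t 11.4 grip 0.0880 F 0.0 [0.9 0.4 1.3]
b [ 0.45883899 -0.22439811]
turn 0.34  tool xyz units 14.873 7.160 0.191  (len 16.5) j6~23
turn -35.66  tool xyz units -14.873 -7.160 0.191  (len 16.5) j6~-157
now [0.5158 0.2675 0.1157] yaw -159.2 t 11.4 grip 0.0880 F 0.0 [0.9 0.4 1.3]
w [ 0.48961403 -0.32268457]
turn 0.30  tool xyz units 18.279 7.326 0.191  (len 19.7) j6~34
turn -35.70  tool xyz units -18.279 -7.326 0.191  (len 19.7) j6~-146
now [0.5158 0.2675 0.1157] yaw -159.2 t 11.4 grip 0.0880 F 0.0 [0.9 0.4 1.3]
```

Emit:
{"fn": "carry_out", "kwargs": {
  "deltas": [
    [0, 0, 0, 0.34, 1],
    [0.875, 0.421, 0, 0, 1],
    [0.875, 0.421, 0, 0, 1],
    [0.875, 0.421, 0, 0, 1],
    [0.875, 0.421, 0, 0, 1],
    [0.875, 0.421, 0, 0, 1],
    [0.875, 0.421, 0, 0, 1],
    [0.875, 0.421, 0, 0, 1],
    [0.875, 0.421, 0, 0, 1],
    [0.875, 0.421, 0, 0, 1],
    [0.875, 0.421, 0, 0, 1],
    [0.875, 0.421, 0, 0, 1],
    [0.875, 0.421, 0, 0, 1],
    [0.875, 0.421, 0, 0, 1],
    [0.875, 0.421, 0, 0, 1],
    [0.875, 0.421, 0, 0, 1],
    [0.875, 0.421, 0, 0, 1],
    [0.875, 0.421, 0, 0, 1],
    [0, 0, 0, 0, 1],
    [0, 0, 0, 0, 1]
  ]
}}

```text
t: 13.92
eef_pos: [0.4562, -0.2257, 0.112]
orientation: [0.814, -0.581, -0.0, 0.0]
contact_force: [0.9, -0.0, 0.1]
grip_width: 0.0874
grasp_force: 0.0
```

```bash
python3 - <<'E'
from h import *
plan(.4588,-.2244,.039,19.1)
cal=env.calibration("wrist");im=env.read_camera("wrist")[...,::-1].copy()
np.save("w4.npy",dict(cal=cal),allow_pickle=True);cv2.imwrite("pics/w4.png",im)
for p,q,c in ((HB,(.4282,-.2276,np.radians(19.1)),(0,0,255)),(HA,(.4419,-.2813,np.radians(15.9)),(255,0,0))):
    P=place(p,q);cv2.polylines(im,[w2px(cal,np.c_[P,[.042]*4]).astype(int)],True,c,1)
cv2.imwrite("pics/w4o.png",im)
E
```

```text
turn -0.03  tool xyz units -0.013 -0.095 2.435  (len 0.1) j6~23
turn 35.97  tool xyz units 0.013 0.095 2.435  (len 0.1) j6~-157
now [ 0.4562 -0.2257  0.112 ] yaw -161.0 t 13.9 grip 0.0874 F 0.0 [ 0.9 -0.   0.1]
```

View pics/w4o.png

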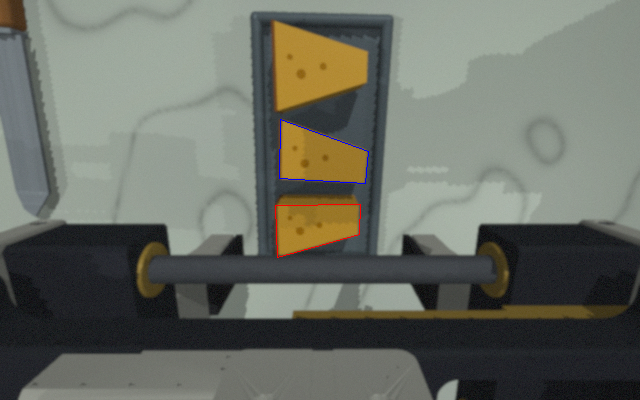

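The fitted outlines sit on half_b (red) and half_a (blue). The straight sides are as expected, and the whole wedge is at the top. I'll correct slightly, descend and grip half_b.

Emit:
{"fn": "carry_out", "kwargs": {
  "deltas": [
    [0, -0.09, 0.6, 0, 1],
    [0, 0, 0.6, 0, 1],
    [0, 0, 0.6, 0, 1],
    [0, 0, 0.4, 0, 1],
    [0, 0, 0.23, 0, 1],
    [0, 0, 0, 0, 1],
    [0, 0, 0, 0, 0.2],
    [0, 0, 0, 0, -0.5],
    [0, 0, 0, 0, -1],
    [0, 0, 0, 0, -1],
    [0, 0, 0, 0, -1],
    [0, 0, 0, 0, -1],
    [0, 0, -0.1, 0, -1],
    [0, 0, -0.3, 0, -1],
    [0, 0, -0.7, 0, -1],
    [0, 0, -0.9, 0, -1],
    [0, 0, 0, 0, -1]
  ]
}}

```text
t: 16.1
eef_pos: [0.4614, -0.2246, 0.1018]
orientation: [0.814, -0.58, 0.002, -0.001]
contact_force: [-0.0, 0.2, -1.1]
grip_width: 0.0598
grasp_force: 30.0
```

```bash
python3 - <<'E'
from h import *
tr=(.5643,.024,np.radians(18.8))
q=place(np.array([[0,-.041]]),tr)[0];plan(*q,.10,18.8)
# refine tray from top1 (empty tray)
t=env.calibration("top");im=cv2.imread("pics/top1.png");h=cv2.cvtColor(im,cv2.COLOR_BGR2HSV).astype(int)
for th in(65,75,85): print(fit(t,(h[...,2]<th)|(h[...,1]>75),rect(.092,.132),(0,.014),tr,42))
print(fit(t,(h[...,1]>60)&(h[...,1]<112)&(h[...,2]>100),rect(.06,.1),(.054,),(.515,.267,.36),38))
E
```

```text
turn 0.05  tool xyz units -5.371 -5.918 0.061  (len 8.0) j6~1
turn -35.95  tool xyz units 5.371 5.918 0.061  (len 8.0) j6~-179
now [ 0.4614 -0.2246  0.1018] yaw -160.9 t 16.1 grip 0.0598 F 30.0 [-0.   0.2 -1.1]
(array([0.56425755, 0.02308489, 0.33321203]), np.float64(0.9221452003146848))
(array([0.5649434 , 0.02330173, 0.31306706]), np.float64(0.9304681936862094))
(array([0.56423902, 0.02330959, 0.32375522]), np.float64(0.9519917073893085))
(array([0.51500772, 0.26220803, 0.35059016]), np.float64(0.5803766764957672))
```

Emit:
{"fn": "carry_out", "kwargs": {
  "deltas": [
    [-0.37, -0.418, 0, 0.04, -1],
    [-0.625, -0.69, 0, 0, -1],
    [-0.625, -0.69, 0, 0, -1],
    [-0.625, -0.69, 0, 0, -1],
    [-0.625, -0.69, 0, 0, -1],
    [-0.625, -0.69, 0, 0, -1],
    [-0.625, -0.69, 0, 0, -1],
    [-0.625, -0.69, 0, 0, -1],
    [-0.625, -0.69, 0, 0, -1],
    [0, 0, 0, 0, -1],
    [0, 0, 0, 0, -1]
  ]
}}

```text
t: 17.48
eef_pos: [0.576, -0.014, 0.0989]
orientation: [0.813, -0.582, -0.0, 0.0]
contact_force: [-0.6, 1.0, -1.7]
grip_width: 0.0599
grasp_force: 30.0
```

```bash
python3 - <<'E'
from h import *
tr=(.5643,.0236,np.radians(18.7))
q=place(np.array([[0,-.041]]),tr)[0];plan(*q,.039,18.7)
cal=env.calibration("wrist");im=env.read_camera("wrist")[...,::-1].copy()
cv2.imwrite("pics/w5.png",im)
for P,z in ((rect(.092,.132),.014),(rect(.076,.116),.008),(rect(.076,.116),.014)):
    cv2.polylines(im,[w2px(cal,np.c_[place(P,tr),[z]*4]).astype(int)],True,(0,255,0),1)
cv2.imwrite("pics/w5o.png",im)
E
```

```text
turn 0.03  tool xyz units 0.055 -0.032 1.997  (len 0.1) j6~1
turn -35.97  tool xyz units -0.055 0.032 1.997  (len 0.1) j6~-179
now [ 0.576  -0.014   0.0989] yaw -161.1 t 17.5 grip 0.0599 F 30.0 [-0.6  1.  -1.7]
```

View pics/w5o.png

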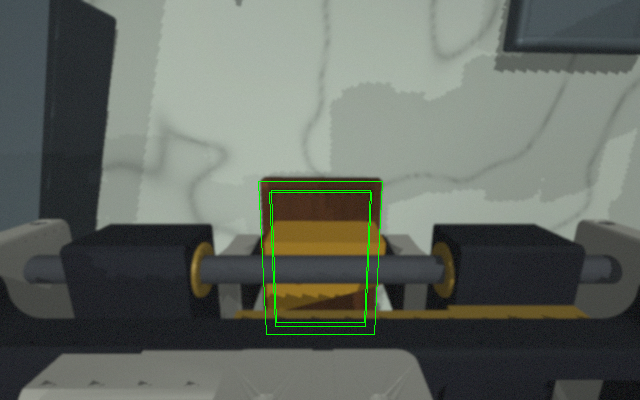

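The projected tray outline matches the picture within about 2 mm, with half_b held over its far end. I'll lower it.

Emit:
{"fn": "carry_out", "kwargs": {
  "deltas": [
    [0.055, -0.03, 0.5, 0, -1],
    [0, 0, 0.6, 0, -1],
    [0, 0, 0.4, 0, -1],
    [0, 0, 0.25, 0, -1],
    [0, 0, 0.12, 0, -1],
    [0, 0, 0.06, 0, -1],
    [0, 0, 0.05, 0, -1],
    [0, 0, 0, 0, -1],
    [0, 0, 0, 0, -1]
  ]
}}

```text
t: 18.65
eef_pos: [0.5779, -0.0156, 0.0403]
orientation: [0.813, -0.582, 0.0, -0.0]
contact_force: [-0.3, 1.1, -1.0]
grip_width: 0.0599
grasp_force: 30.0
```

Emit:
{"fn": "carry_out", "kwargs": {
  "deltas": [
    [0, 0, 0.04, 0, -1],
    [0, 0, 0, 0, -1],
    [0, 0, 0, 0, -0.2],
    [0, 0, 0, 0, 0.5],
    [0, 0, 0, 0, 1],
    [0, 0, 0, 0, 1],
    [0, 0, 0, 0, 1],
    [0, 0, -0.4, 0, 1],
    [0, 0, -0.8, 0, 1],
    [0, 0, -0.8, 0, 1],
    [0, 0, -0.3, 0, 1]
  ]
}}

```text
t: 20.02
eef_pos: [0.5787, -0.0154, 0.11]
orientation: [0.813, -0.582, 0.001, -0.001]
contact_force: [-1.2, 0.2, 0.2]
grip_width: 0.0875
grasp_force: 0.0
```

```bash
python3 - <<'E'
from h import *
plan(.4688,-.2663,.039,15.9)
E
```

```text
turn 0.59  tool xyz units 7.039 5.815 2.367  (len 9.1) j6~25
turn -35.41  tool xyz units -7.039 -5.815 2.367  (len 9.1) j6~-155
now [ 0.5787 -0.0154  0.11  ] yaw -161.1 t 20.0 grip 0.0875 F 0.0 [-1.2  0.2  0.2]
```

Emit:
{"fn": "carry_out", "kwargs": {
  "deltas": [
    [0, 0, 0, 0.59, 1],
    [0.704, 0.58, 0, 0, 1],
    [0.704, 0.58, 0, 0, 1],
    [0.704, 0.58, 0, 0, 1],
    [0.704, 0.58, 0, 0, 1],
    [0.704, 0.58, 0, 0, 1],
    [0.704, 0.58, 0, 0, 1],
    [0.704, 0.58, 0, 0, 1],
    [0.704, 0.58, 0, 0, 1],
    [0.704, 0.58, 0, 0, 1],
    [0.704, 0.58, 0, 0, 1],
    [0, 0, 0, 0, 1],
    [0, 0, 0, 0, 1],
    [0, 0, 0, 0, 1]
  ]
}}

```text
t: 21.78
eef_pos: [0.4685, -0.2658, 0.1078]
orientation: [0.798, -0.602, -0.0, -0.0]
contact_force: [0.0, -0.1, 0.7]
grip_width: 0.0874
grasp_force: 0.0
```

```bash
python3 - <<'E'
from h import *
plan(.4688,-.2663,.039,15.9)
t=env.calibration("top");im=env.read_camera("top")[...,::-1];cv2.imwrite("pics/top2.png",im)
w=np.load("w4.npy",allow_pickle=True).item()["cal"];hw=cv2.cvtColor(cv2.imread("pics/w4.png"),cv2.COLOR_BGR2HSV).astype(int)
m=(hw[...,1]>120)&(hw[...,2]>115);l=cv2.connectedComponents(m.astype(np.uint8))[1]
for P,q in((HA,(.4419,-.2813,.277)),(WH,(.4613,-.3326,.337))):
    u=w2px(w,[[*place(P,q).mean(0),.042]])[0].astype(int)
    print(fit(w,l==l[u[1],u[0]],P,(.042,),q,60))
E
```

```text
turn 0.01  tool xyz units 0.017 -0.004 2.295  (len 0.0) j6~25
turn -35.99  tool xyz units -0.017 0.004 2.295  (len 0.0) j6~-155
now [ 0.4685 -0.2658  0.1078] yaw -164.1 t 21.8 grip 0.0874 F 0.0 [ 0.  -0.1  0.7]
(array([ 0.44229632, -0.2818401 ,  0.28032358]), np.float64(0.9691519843930988))
(array([ 0.46167309, -0.33260417,  0.33170786]), np.float64(0.9724862051459668))
```

Emit:
{"fn": "carry_out", "kwargs": {
  "deltas": [
    [0.017, 0, 0.6, 0, 1],
    [0, 0, 0.6, 0, 1],
    [0, 0, 0.6, 0, 1],
    [0, 0, 0.34, 0, 1],
    [0, 0, 0.15, 0, 1],
    [0, 0, 0, 0, 1],
    [0, 0, 0, 0, 0.2],
    [0, 0, 0, 0, -0.5],
    [0, 0, 0, 0, -1],
    [0, 0, 0, 0, -1],
    [0, 0, 0, 0, -1],
    [0, 0, 0, 0, -1],
    [0, 0, -0.1, 0, -1],
    [0, 0, -0.3, 0, -1],
    [0, 0, -0.7, 0, -1],
    [0, 0, -0.9, 0, -1],
    [0, 0, 0, 0, -1],
    [0, 0, 0, 0, -1]
  ]
}}

```text
t: 24.08
eef_pos: [0.4681, -0.2667, 0.0991]
orientation: [0.798, -0.603, -0.0, -0.0]
contact_force: [-0.5, 0.3, -0.6]
grip_width: 0.0599
grasp_force: 30.0
```

```bash
python3 - <<'E'
from h import *
tr=(.5643,.0236,np.radians(18.7))
q=place(np.array([[0,.041]]),tr)[0];print(q);plan(*q,.039,18.7)
E
```

```text
[0.55115487 0.06243562]
turn -0.56  tool xyz units -9.506 -6.140 2.004  (len 11.3) j6~-8
turn 35.44  tool xyz units 9.506 6.140 2.004  (len 11.3) j6~172
now [ 0.4681 -0.2667  0.0991] yaw -164.1 t 24.1 grip 0.0599 F 30.0 [-0.5  0.3 -0.6]
```

Emit:
{"fn": "carry_out", "kwargs": {
  "deltas": [
    [0, 0, 0, -0.56, -1],
    [-0.4, -0.26, 0, 0, -1],
    [-0.828, -0.535, 0, 0, -1],
    [-0.828, -0.535, 0, 0, -1],
    [-0.828, -0.535, 0, 0, -1],
    [-0.828, -0.535, 0, 0, -1],
    [-0.828, -0.535, 0, 0, -1],
    [-0.828, -0.535, 0, 0, -1],
    [-0.828, -0.535, 0, 0, -1],
    [-0.828, -0.535, 0, 0, -1],
    [-0.828, -0.535, 0, 0, -1],
    [-0.828, -0.535, 0, 0, -1],
    [-0.828, -0.535, 0, 0, -1],
    [0, 0, 0, 0, -1],
    [0, 0, 0, 0, -1]
  ]
}}

```text
t: 25.95
eef_pos: [0.5509, 0.0625, 0.0986]
orientation: [0.813, -0.583, -0.0, 0.001]
contact_force: [0.7, 0.1, 0.1]
grip_width: 0.0597
grasp_force: 30.0
```

```bash
python3 - <<'E'
from h import *
tr=(.5643,.0236,np.radians(18.7))
q=place(np.array([[0,.041]]),tr)[0];plan(*q,.0395,18.7)
cal=env.calibration("wrist");im=env.read_camera("wrist")[...,::-1].copy()
hw=cv2.cvtColor(im,cv2.COLOR_BGR2HSV).astype(int)
np.save("w6.npy",dict(cal=cal),allow_pickle=True);cv2.imwrite("pics/w6.png",im)
q=(*place(np.array([[-.03,-.034]]),tr)[0],tr[2])
cv2.polylines(im,[w2px(cal,np.c_[place(rect(.092,.132),tr),[.014]*4]).astype(int)],True,(0,255,0),1)
cv2.polylines(im,[w2px(cal,np.c_[place(HB,q),[.042]*4]).astype(int)],True,(0,0,255),1)
cv2.imwrite("pics/w6o.png",im)
E
```

```text
turn 0.00  tool xyz units 0.006 -0.008 1.969  (len 0.0) j6~-8
turn -36.00  tool xyz units -0.006 0.008 1.969  (len 0.0) j6~172
now [0.5509 0.0625 0.0986] yaw -161.3 t 25.9 grip 0.0597 F 30.0 [0.7 0.1 0.1]
```

View pics/w6o.png

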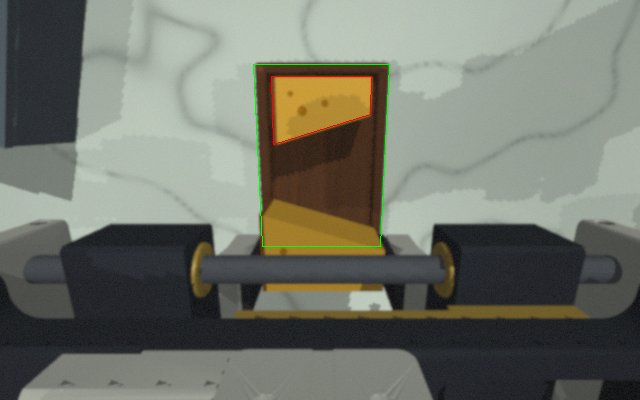

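Half_b lies exactly on the planned red outline, with its straight side outwards. Half_a is held over the other end, and I'll lower it now.

Emit:
{"fn": "carry_out", "kwargs": {
  "deltas": [
    [0, 0, 0.5, 0, -1],
    [0, 0, 0.6, 0, -1],
    [0, 0, 0.4, 0, -1],
    [0, 0, 0.25, 0, -1],
    [0, 0, 0.12, 0, -1],
    [0, 0, 0.06, 0, -1],
    [0, 0, 0.05, 0, -1],
    [0, 0, 0.01, 0, -1],
    [0, 0, 0, 0, -1],
    [0, 0, 0, 0, -0.2],
    [0, 0, 0, 0, 0.5],
    [0, 0, 0, 0, 1],
    [0, 0, 0, 0, 1],
    [0, 0, 0, 0, 1],
    [0, 0, -0.4, 0, 1],
    [0, 0, -0.8, 0, 1],
    [0, 0, -0.8, 0, 1],
    [0, 0, -0.3, 0, 1],
    [0, 0, 0, 0, 1]
  ]
}}

```text
t: 28.38
eef_pos: [0.5519, 0.0626, 0.1092]
orientation: [0.813, -0.583, 0.0, -0.001]
contact_force: [-0.5, 0.5, 0.0]
grip_width: 0.0876
grasp_force: 0.0
```

```bash
python3 - <<'E'
from h import *
p=(.4616,-.3326,np.radians(19.1));q=place(np.array([[.030,0]]),p)[0]
print(q);plan(*q,.039,19.1,half=False)
E
```

```text
[ 0.48994847 -0.32278346]
turn 35.92  tool xyz units -11.462 -6.154 2.339  (len 13.0) j6~-146
now [0.5519 0.0626 0.1092] yaw -161.3 t 28.4 grip 0.0876 F 0.0 [-0.5  0.5  0. ]
```

Emit:
{"fn": "carry_out", "kwargs": {
  "deltas": [
    [0.819, 0.44, 0, 0, 1],
    [0.819, 0.44, 0, 0, 1],
    [0.819, 0.44, 0, 0, 1],
    [0.819, 0.44, 0, 0, 1],
    [0.819, 0.44, 0, 0, 1],
    [0.819, 0.44, 0, 0, 1],
    [0.819, 0.44, 0, 0, 1],
    [0.819, 0.44, 0, 0, 1],
    [0.819, 0.44, 0, 0, 1],
    [0.819, 0.44, 0, 0, 1],
    [0.819, 0.44, 0, 0, 1],
    [0.819, 0.44, 0, 0, 1],
    [0.819, 0.44, 0, 0, 1],
    [0.819, 0.44, 0, 0, 1],
    [0, 0, 0, 0.5, 1],
    [0, 0, 0, 1, 1],
    [0, 0, 0, 1, 1],
    [0, 0, 0, 1, 1],
    [0, 0, 0, 1, 1],
    [0, 0, 0, 1, 1]
  ]
}}

```text
t: 30.88
eef_pos: [0.4861, -0.3224, 0.1071]
orientation: [-0.65, 0.76, 0.001, -0.0]
contact_force: [-0.8, -0.6, 0.8]
grip_width: 0.0873
grasp_force: 0.0
```

Emit:
{"fn": "carry_out", "kwargs": {
  "deltas": [
    [0, 0, 0, 1, 1],
    [0, 0, 0, 1, 1],
    [0, 0, 0, 1, 1],
    [0, 0, 0, 1, 1],
    [0, 0, 0, 1, 1],
    [0, 0, 0, 1, 1],
    [0, 0, 0, 1, 1],
    [0, 0, 0, 1, 1],
    [0, 0, 0, 1, 1],
    [0, 0, 0, 1, 1],
    [0, 0, 0, 1, 1],
    [0, 0, 0, 1, 1],
    [0, 0, 0, 1, 1],
    [0, 0, 0, 1, 1],
    [0, 0, 0, 1, 1],
    [0, 0, 0, 1, 1],
    [0, 0, 0, 1, 1],
    [0, 0, 0, 1, 1],
    [0, 0, 0, 1, 1],
    [0, 0, 0, 1, 1]
  ]
}}

```text
t: 33.38
eef_pos: [0.4862, -0.3224, 0.1071]
orientation: [0.165, 0.986, 0.0, -0.001]
contact_force: [-1.0, 0.2, 1.0]
grip_width: 0.0874
grasp_force: 0.0
```

Emit:
{"fn": "carry_out", "kwargs": {
  "deltas": [
    [0, 0, 0, 1, 1],
    [0, 0, 0, 1, 1],
    [0, 0, 0, 1, 1],
    [0, 0, 0, 1, 1],
    [0, 0, 0, 1, 1],
    [0, 0, 0, 1, 1],
    [0, 0, 0, 1, 1],
    [0, 0, 0, 1, 1],
    [0, 0, 0, 1, 1],
    [0, 0, 0, 0.9, 1],
    [0, 0, 0, 0.5, 1],
    [0, 0, 0, 0, 1],
    [0, 0, 0, 0, 1]
  ]
}}

```text
t: 35.0
eef_pos: [0.4865, -0.3226, 0.1078]
orientation: [0.579, 0.815, -0.0, -0.001]
contact_force: [0.6, 0.2, -0.7]
grip_width: 0.0875
grasp_force: 0.0
```

```bash
python3 - <<'E'
from h import *
plan(.48995,-.3228,.039,19.1,half=False);print(env.observe()["joint_positions"].round(2))
E
```

```text
turn 0.03  tool xyz units -0.045 0.106 2.294  (len 0.1) j6~-146
now [ 0.4865 -0.3226  0.1078] yaw 19.2 t 35.0 grip 0.0875 F 0.0 [ 0.6  0.2 -0.7]
[-0.25  0.34 -0.37 -0.   -0.87 -2.55]
```

Emit:
{"fn": "carry_out", "kwargs": {
  "deltas": [
    [-0.045, 0.106, 0.6, 0.03, 1],
    [0, 0, 0.6, 0, 1],
    [0, 0, 0.6, 0, 1],
    [0, 0, 0.34, 0, 1],
    [0, 0, 0.15, 0, 1],
    [0, 0, 0, 0, 1],
    [0, 0, 0, 0, 0.2],
    [0, 0, 0, 0, -0.5],
    [0, 0, 0, 0, -1],
    [0, 0, 0, 0, -1],
    [0, 0, 0, 0, -1],
    [0, 0, 0, 0, -1],
    [0, 0, -0.1, 0, -1],
    [0, 0, -0.3, 0, -1],
    [0, 0, -0.7, 0, -1],
    [0, 0, -0.9, 0, -1],
    [0, 0, 0, 1, -1],
    [0, 0, 0, 1, -1],
    [0, 0, 0, 0, -1],
    [0, 0, 0, 0, -1]
  ]
}}

```text
t: 37.5
eef_pos: [0.4902, -0.3229, 0.0999]
orientation: [0.648, 0.761, -0.0, -0.0]
contact_force: [0.2, 0.6, -0.8]
grip_width: 0.0597
grasp_force: 30.0
```

```bash
python3 - <<'E'
from h import *
plan(.5643,.0236,.039,198.7,half=False);print(env.observe()["joint_positions"].round(2))
E
```

```text
turn 34.09  tool xyz units -10.148 -6.041 2.030  (len 11.8) j6~-3
now [ 0.4902 -0.3229  0.0999] yaw 9.2 t 37.5 grip 0.0597 F 30.0 [ 0.2  0.6 -0.8]
[-0.25  0.35 -0.37 -0.   -0.85 -2.73]
```

Those last two turn rows went the wrong way, but they did no harm. I'll turn the other way now.

Emit:
{"fn": "carry_out", "kwargs": {
  "deltas": [
    [0, 0, 0, -0.4, -1],
    [0, 0, 0, -0.9, -1],
    [0, 0, 0, -1, -1],
    [0, 0, 0, -1, -1],
    [0, 0, 0, -1, -1],
    [0, 0, 0, -1, -1],
    [0, 0, 0, -1, -1],
    [0, 0, 0, -1, -1],
    [0, 0, 0, -1, -1],
    [0, 0, 0, -1, -1],
    [0, 0, 0, -1, -1],
    [0, 0, 0, -1, -1],
    [0, 0, 0, -1, -1],
    [0, 0, 0, -1, -1],
    [0, 0, 0, -1, -1],
    [0, 0, 0, -1, -1],
    [0, 0, 0, -1, -1],
    [0, 0, 0, -1, -1],
    [0, 0, 0, -1, -1],
    [0, 0, 0, -1, -1]
  ]
}}

```text
t: 40.0
eef_pos: [0.4902, -0.3229, 0.0997]
orientation: [-0.138, 0.99, 0.0, -0.0]
contact_force: [0.2, 0.3, -1.1]
grip_width: 0.0595
grasp_force: 30.0
```

Emit:
{"fn": "carry_out", "kwargs": {
  "deltas": [
    [0, 0, 0, -1, -1],
    [0, 0, 0, -1, -1],
    [0, 0, 0, -1, -1],
    [0, 0, 0, -1, -1],
    [0, 0, 0, -1, -1],
    [0, 0, 0, -1, -1],
    [0, 0, 0, -1, -1],
    [0, 0, 0, -1, -1],
    [0, 0, 0, -1, -1],
    [0, 0, 0, -1, -1],
    [0, 0, 0, -1, -1],
    [0, 0, 0, -1, -1],
    [0, 0, 0, -1, -1],
    [0, 0, 0, -1, -1],
    [0, 0, 0, -1, -1],
    [0, 0, 0, -1, -1],
    [0, 0, 0, -1, -1],
    [0, 0, 0, -1, -1],
    [0, 0, 0, -0.6, -1],
    [0, 0, 0, 0, -1]
  ]
}}

```text
t: 42.5
eef_pos: [0.4902, -0.3229, 0.0997]
orientation: [0.812, -0.583, -0.0, 0.0]
contact_force: [0.2, -0.5, -0.3]
grip_width: 0.0598
grasp_force: 30.0
```

```bash
python3 - <<'E'
from h import *
plan(.5643,.0236,.039,198.7,half=False);print(env.observe()["joint_positions"].round(2))
E
```

```text
turn -0.02  tool xyz units -10.148 -6.041 2.022  (len 11.8) j6~-3
now [ 0.4902 -0.3229  0.0997] yaw -161.4 t 42.5 grip 0.0598 F 30.0 [ 0.2 -0.5 -0.3]
[-0.25  0.35 -0.37 -0.   -0.85  0.57]
```

Emit:
{"fn": "carry_out", "kwargs": {
  "deltas": [
    [-0.46, -0.272, 0, 0, -1],
    [-0.807, -0.481, 0, 0, -1],
    [-0.807, -0.481, 0, 0, -1],
    [-0.807, -0.481, 0, 0, -1],
    [-0.807, -0.481, 0, 0, -1],
    [-0.807, -0.481, 0, 0, -1],
    [-0.807, -0.481, 0, 0, -1],
    [-0.807, -0.481, 0, 0, -1],
    [-0.807, -0.481, 0, 0, -1],
    [-0.807, -0.481, 0, 0, -1],
    [-0.807, -0.481, 0, 0, -1],
    [-0.807, -0.481, 0, 0, -1],
    [-0.807, -0.481, 0, 0, -1],
    [0, 0, 0, 0, -1],
    [0, 0, 0, 0, -1],
    [0, 0, 0, 0, -1]
  ]
}}

```text
t: 44.5
eef_pos: [0.5651, 0.0229, 0.0998]
orientation: [0.812, -0.584, -0.0, 0.0]
contact_force: [0.1, 0.0, -0.5]
grip_width: 0.0595
grasp_force: 30.0
```

```bash
python3 - <<'E'
from h import *
tr=(.5643,.0236,np.radians(18.7))
plan(.5643,.0236,.0395,198.7,half=False)
for n in("wrist","top"):
    cal=env.calibration(n);im=env.read_camera(n)[...,::-1].copy()
    cv2.imwrite(f"pics/{n}7.png",im)
    if n=="wrist":
        L=[(rect(.092,.132),tr,.014,(0,255,0))]
        for P,o in ((HB,(-.03,-.034)),(HA,(-.03,.034))): L.append((P,(*place(np.array([o]),tr)[0],tr[2]),.042,(0,0,255)))
        s=env.observe()["eef_pos"]; zc=.042+s[2]-.0391
        L.append((WH,(*place(np.array([[.03,0]]),(s[0],s[1],tr[2]))[0],tr[2]+np.pi),zc,(255,0,0)))
        for P,q,z,c in L: cv2.polylines(im,[w2px(cal,np.c_[place(P,q),[z]*4]).astype(int)],True,c,1)
        cv2.imwrite("pics/w7o.png",im)
E
```

```text
turn -0.04  tool xyz units -0.030 0.016 2.009  (len 0.0) j6~-3
now [0.5651 0.0229 0.0998] yaw -161.5 t 44.5 grip 0.0595 F 30.0 [ 0.1  0.  -0.5]
```

View pics/w7o.png

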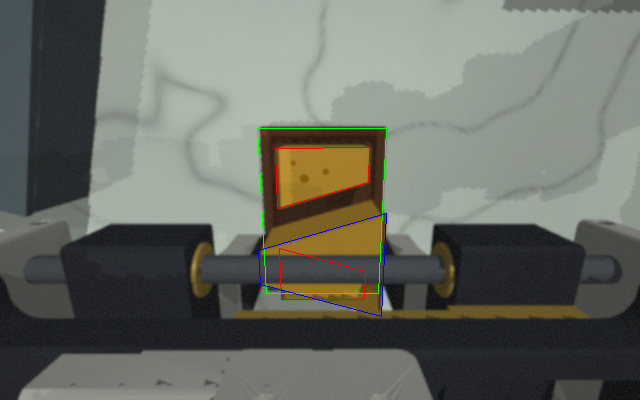

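The whole wedge (blue) is held with its rind towards the robot over the gap, and half_b lies as planned. I'll lower it, watching the force.

Emit:
{"fn": "carry_out", "kwargs": {
  "deltas": [
    [-0.03, 0.016, 0.5, 0, -1],
    [0, 0, 0.6, 0, -1],
    [0, 0, 0.3, 0, -1],
    [0, 0, 0.2, 0, -1],
    [0, 0, 0.1, 0, -1],
    [0, 0, 0.1, 0, -1],
    [0, 0, 0.1, 0, -1],
    [0, 0, 0, 0, -1],
    [0, 0, 0, 0, -1]
  ]
}}

```text
t: 45.72
eef_pos: [0.5648, 0.024, 0.0429]
orientation: [0.812, -0.584, 0.0, -0.0]
contact_force: [-0.3, -0.3, -1.0]
grip_width: 0.0597
grasp_force: 30.0
```

Emit:
{"fn": "carry_out", "kwargs": {
  "deltas": [
    [0, 0, 0.06, 0, -1],
    [0, 0, 0.05, 0, -1],
    [0, 0, 0.01, 0, -1],
    [0, 0, 0, 0, -1],
    [0, 0, 0, 0, -1],
    [0, 0, 0, 0, -0.2],
    [0, 0, 0, 0, 0.5],
    [0, 0, 0, 0, 1],
    [0, 0, 0, 0, 1],
    [0, 0, 0, 0, 1],
    [0, 0, -0.4, 0, 1],
    [0, 0, -0.8, 0, 1],
    [0, 0, -0.8, 0, 1],
    [0, 0, -0.4, 0, 1],
    [0, 0, 0, 0, 1]
  ]
}}

```text
t: 47.6
eef_pos: [0.5652, 0.0242, 0.1122]
orientation: [0.812, -0.584, 0.001, -0.001]
contact_force: [0.1, -0.0, -0.7]
grip_width: 0.0879
grasp_force: 0.0
```

```bash
python3 - <<'E'
from h import *
plan(.515,.267,.0475,20.7)
E
```

```text
turn -0.43  tool xyz units -8.162 -1.296 2.157  (len 8.3) j6~-26
turn 35.57  tool xyz units 8.162 1.296 2.157  (len 8.3) j6~154
now [0.5652 0.0242 0.1122] yaw -161.5 t 47.6 grip 0.0879 F 0.0 [ 0.1 -0.  -0.7]
```

Emit:
{"fn": "carry_out", "kwargs": {
  "deltas": [
    [0, 0, 0, -0.43, 1],
    [-0.907, -0.144, 0, 0, 1],
    [-0.907, -0.144, 0, 0, 1],
    [-0.907, -0.144, 0, 0, 1],
    [-0.907, -0.144, 0, 0, 1],
    [-0.907, -0.144, 0, 0, 1],
    [-0.907, -0.144, 0, 0, 1],
    [-0.907, -0.144, 0, 0, 1],
    [-0.907, -0.144, 0, 0, 1],
    [-0.907, -0.144, 0, 0, 1],
    [0, 0, 0, 0, 1],
    [0, 0, 0, 0, 1]
  ]
}}

```text
t: 49.1
eef_pos: [0.514, 0.2663, 0.1103]
orientation: [0.823, -0.568, -0.0, 0.001]
contact_force: [0.0, -0.9, -0.5]
grip_width: 0.0877
grasp_force: 0.0
```

```bash
python3 - <<'E'
from h import *
plan(.515,.267,.0475,20.7)
cal=env.calibration("top");im=env.read_camera("top")[...,::-1].copy();cv2.imwrite("pics/top8.png",im)
cv2.imwrite("pics/top8z.png",cv2.resize(im[170:300,200:490],None,fx=2.7,fy=2.7,interpolation=cv2.INTER_CUBIC))
h=cv2.cvtColor(im,cv2.COLOR_BGR2HSV).astype(int);m=(h[...,1]>110)&(h[...,2]>115)
w=env.calibration("wrist");iw=env.read_camera("wrist")[...,::-1].copy();cv2.imwrite("pics/w8.png",iw)
E
```

```text
turn 0.00  tool xyz units -0.011 -0.041 2.092  (len 0.0) j6~-26
turn -36.00  tool xyz units 0.011 0.041 2.092  (len 0.0) j6~154
now [0.514  0.2663 0.1103] yaw -159.3 t 49.1 grip 0.0877 F 0.0 [ 0.  -0.9 -0.5]
```

View pics/top8z.png

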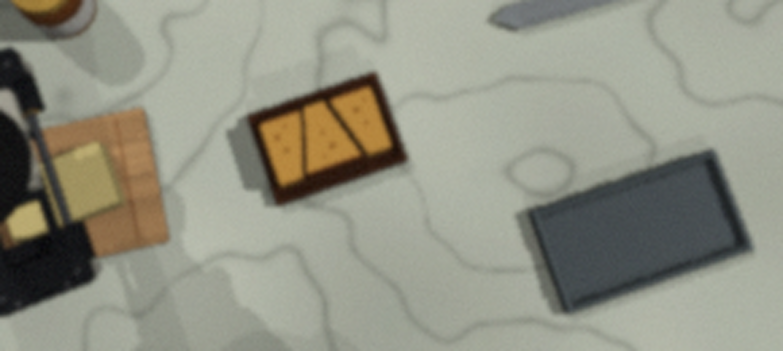

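The tray is packed correctly, with the whole wedge in the middle and the halves reversed on either side, straight sides outwards. The dish is empty. I'll grip the butter and refine the dish pose.

Emit:
{"fn": "carry_out", "kwargs": {
  "deltas": [
    [0, -0.04, 0.6, 0, 1],
    [0, 0, 0.6, 0, 1],
    [0, 0, 0.5, 0, 1],
    [0, 0, 0.3, 0, 1],
    [0, 0, 0.1, 0, 1],
    [0, 0, 0, 0, 1],
    [0, 0, 0, 0, 0.2],
    [0, 0, 0, 0, -0.5],
    [0, 0, 0, 0, -1],
    [0, 0, 0, 0, -1],
    [0, 0, 0, 0, -1],
    [0, 0, 0, 0, -1],
    [0, 0, 0, 0, -1],
    [0, 0, -0.2, 0, -1],
    [0, 0, -0.6, 0, -1],
    [0, 0, -0.8, 0, -1],
    [0, 0, -0.3, 0, -1],
    [0, 0, 0, 0, -1],
    [0, 0, 0, 0, -1]
  ]
}}

```text
t: 51.58
eef_pos: [0.5151, 0.2668, 0.1042]
orientation: [0.823, -0.569, -0.0, 0.001]
contact_force: [-0.7, -0.4, -1.8]
grip_width: 0.059
grasp_force: 30.0
```

```bash
python3 - <<'E'
from h import *
t=env.calibration("top");im=cv2.imread("pics/top8.png");h=cv2.cvtColor(im,cv2.COLOR_BGR2HSV).astype(int)
for th in (75,85,95):
    r=fit(t,h[...,2]<th,rect(.1,.188),(0,.016),(.474,-.269,.308),55);print(r,np.degrees(r[0][2]))
plan(*r[0][:2],.039,np.degrees(r[0][2]))
E
```

```text
(array([ 0.47498647, -0.2688061 ,  0.30812617]), np.float64(0.2838762436963336)) 17.654328968310196
(array([ 0.47451161, -0.26832246,  0.31361749]), np.float64(0.9472212893798161)) 17.968958646770457
(array([ 0.47419765, -0.26845631,  0.30742334]), np.float64(0.9748851621320431)) 17.614059793012114
turn 0.61  tool xyz units 16.595 6.698 2.174  (len 17.9) j6~27
turn -35.39  tool xyz units -16.595 -6.698 2.174  (len 17.9) j6~-153
now [0.5151 0.2668 0.1042] yaw -159.3 t 51.6 grip 0.0590 F 30.0 [-0.7 -0.4 -1.8]
```

Emit:
{"fn": "carry_out", "kwargs": {
  "deltas": [
    [0, 0, 0, 0.6, -1],
    [0.4, 0.164, 0, 0, -1],
    [0.9, 0.363, 0, 0, -1],
    [0.9, 0.363, 0, 0, -1],
    [0.9, 0.363, 0, 0, -1],
    [0.9, 0.363, 0, 0, -1],
    [0.9, 0.363, 0, 0, -1],
    [0.9, 0.363, 0, 0, -1],
    [0.9, 0.363, 0, 0, -1],
    [0.9, 0.363, 0, 0, -1],
    [0.9, 0.363, 0, 0, -1],
    [0.9, 0.363, 0, 0, -1],
    [0.9, 0.363, 0, 0, -1],
    [0.9, 0.363, 0, 0, -1],
    [0.9, 0.363, 0, 0, -1],
    [0.9, 0.363, 0, 0, -1],
    [0.9, 0.363, 0, 0, -1],
    [0.9, 0.363, 0, 0, -1],
    [0.9, 0.363, 0, 0, -1],
    [0.9, 0.363, 0, 0, -1]
  ]
}}

```text
t: 54.08
eef_pos: [0.4736, -0.27, 0.1049]
orientation: [0.807, -0.59, -0.0, 0.0]
contact_force: [0.3, 0.6, -1.6]
grip_width: 0.0599
grasp_force: 30.0
```

Emit:
{"fn": "carry_out", "kwargs": {
  "deltas": [
    [0, 0, 0, 0, -1],
    [0, 0, 0, 0, -1],
    [0, 0, 0, 0, -1]
  ]
}}

```text
t: 54.45
eef_pos: [0.4751, -0.268, 0.1052]
orientation: [0.808, -0.59, -0.0, 0.0]
contact_force: [0.5, -0.0, -1.4]
grip_width: 0.06
grasp_force: 30.0
```

```bash
python3 - <<'E'
from h import *
plan(.4743,-.2685,.0392,17.7)
E
```

```text
turn 0.01  tool xyz units 0.008 0.029 2.199  (len 0.0) j6~27
turn -35.99  tool xyz units -0.008 -0.029 2.199  (len 0.0) j6~-153
now [ 0.4751 -0.268   0.1052] yaw -162.3 t 54.5 grip 0.0600 F 30.0 [ 0.5 -0.  -1.4]
```

Emit:
{"fn": "carry_out", "kwargs": {
  "deltas": [
    [0, 0.02, 0.5, 0, -1],
    [0, 0, 0.6, 0, -1],
    [0, 0, 0.5, 0, -1],
    [0, 0, 0.3, 0, -1],
    [0, 0, 0.12, 0, -1],
    [0, 0, 0.08, 0, -1],
    [0, 0, 0.05, 0, -1],
    [0, 0, 0, 0, -1],
    [0, 0, 0, 0, -1]
  ]
}}

```text
t: 55.58
eef_pos: [0.4751, -0.2685, 0.0409]
orientation: [0.807, -0.59, 0.0, -0.0]
contact_force: [0.2, 0.5, -1.2]
grip_width: 0.0599
grasp_force: 30.0
```

Emit:
{"fn": "carry_out", "kwargs": {
  "deltas": [
    [0, 0, 0.04, 0, -1],
    [0, 0, 0.02, 0, -1],
    [0, 0, 0, 0, -1],
    [0, 0, 0, 0, -0.2],
    [0, 0, 0, 0, 0.5],
    [0, 0, 0, 0, 1],
    [0, 0, 0, 0, 1],
    [0, 0, 0, 0, 1],
    [0, 0, -0.4, 0, 1],
    [0, 0, -0.8, 0, 1],
    [0, 0, -0.8, 0, 1],
    [0, 0, -0.8, 0, 1],
    [0, 0, -0.8, 0, 1],
    [-0.9, 0, -0.2, 0, 1],
    [-0.9, 0, 0, 0, 1],
    [-0.9, 0, 0, 0, 1],
    [-0.9, 0, 0, 0, 1],
    [-0.5, 0, 0, 0, 1],
    [0, 0, 0, 0, 1],
    [0, 0, 0, 0, 1]
  ]
}}

```text
t: 58.08
eef_pos: [0.438, -0.1515, 0.1532]
orientation: [0.808, -0.59, 0.0, -0.0]
contact_force: [0.3, -0.1, -1.1]
grip_width: 0.0875
grasp_force: 0.0
```

```bash
python3 - <<'E'
from h import *
tr=(.5643,.0236,np.radians(18.7))
w=env.calibration("wrist");iw=env.read_camera("wrist")[...,::-1].copy()
hw=cv2.cvtColor(iw,cv2.COLOR_BGR2HSV).astype(int)
print(fit(w,(hw[...,1]>70)&(hw[...,2]>110),rect(.06,.1),(.046,),(.4743,-.2685,.31),90))
cv2.polylines(iw,[w2px(w,np.c_[place(rect(.1,.188),(.4743,-.2685,.309)),[.016]*4]).astype(int)],True,(0,255,0),1)
cv2.imwrite("pics/w9.png",iw)
im=env.read_camera("top")[...,::-1];cv2.imwrite("pics/top9.png",im)
print(env.observe()["contact_force"])
E
```

```text
(array([ 0.47540569, -0.27007463,  0.31535123]), np.float64(0.9706813440871257))
[ 0.06528925  0.51021122 -0.36305693]
```

View pics/w9.png

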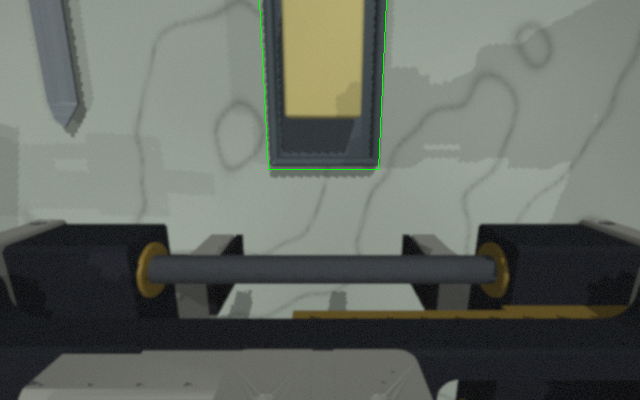

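The butter lies centred and lengthwise in the dish. The fit puts it within about 2 mm and 0.4° of the dish, and the gripper is clear. I'll hand the job in.

```bash
python3 -c "
from plant import env
print(env.finish_job())"
```

```text
the job is handed in; nothing more can be done
None
```

I swapped the butter and the cheese and handed the job in at about 58 s; the hand-in returned no verdict, but the last pictures show the butter centred lengthwise in the grey dish and the cheese packed head to tail in the tray.

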